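Rinse-dip the ointment spatula and lay it on its rest

ROBOT

A 6-joint arm with a two-finger parallel gripper is mounted at the origin on the work surface. World frame = base frame: x ahead of the robot, y to its left, z up, the work surface at z = 0. Lengths are in m, angles in rad, forces in N, time in s.
With the tool pointing down it reaches from about 0.375 to 0.975 m from the base axis. Payload 3.8 kg.
Tool frame: the origin (TCP) lies midway between the tips of the shut fingers; the grasp point (between the pads) lies r.hold_point_z behind it (r.hold_point_z is the distance from the TCP to the grasp point, in m); z points along the fingers, y is the line along which they close (so a half turn about z gives the same grasp; the last joint's range is limited). The gripper opens to 85 mm and grips with 20 to 120 N. Pads are 22 mm wide; open, the fingers measure 114 mm over their backs; the gripper's body (76 mm by 85 mm) begins 54 mm behind the grasp point. The pads swing forward as they close: fully open they stand 13 mm farther back than shut.
Start: joints at [-1.2, 0.264, 1.604, -0, 1.274, -0.037], TCP at [0.268, -0.62, 0.231] pointing down, gripper open.
Joint ranges: [-2.63, 2.63], [-0.94, 2.18], [0.31, 2.57], [-1.31, 4.45], [0, 2.66], [-2.55, 2.55]. Speed limits (rad/s): [2.57, 2.57, 3.14, 3.14, 3.14, 3.14].

INTERFACE

Orientations are given as a unit quaternion [x, y, z, w].
In Python, from station import r, vision, sign_off gives the robot as it stands.
- The arm moves only by the tool send_rows, never from a script. Its argument "series" is a list of rows, each a list of 3 entries, a list of its own where there are three numbers: the shift along the tool's x, y, z in m, then the turn, a rotation vector about the tool's x, y, z in rad, then the gripper command: -1 is fully open, 1 is shut, values between are in proportion. In form: [[[dx, dy, dz], [rx, ry, rz], claw], ...]. A call has 1 to 20 rows; each row shifts and turns the commanded pose from where the row before left it, along the tool's axes as they then stand; what a row does not reach is not made up. A row lasts 1/10 s, in which the tool goes at most 50 mm and 8.59 degrees, less where a joint would pass 70% of its speed; a pose out of reach is approached as far as the arm can. A call is refused whole if a number of a shift passes 0.05 or a number of a turn 0.15, either way. A call with a gripper value outside its range is refused whole. The fingers move at their own pace and stop on an object; "squeeze" is the grip in N (left out, the last holds). Time passes only in rows, so rows that do not move let the fingers close. It gives the time, the measured TCP pose, the force, the opening and the grip force at its end, in the units of the state.
- r.observe(): the state, without advancing time (a new reading comes with each control period).
- vision.snapshot(name): name is "scene" or "top" or "wrist"; returns a dict with "frame" (400x640x3 uint8, blue, green, red), "range_z" (400x640 float32, m along the optical axis (not along the pixel's ray), 0 where there is no reading), "fx", "fy", "cx", "cy" (pixels), "xyz" and "orientation" of the camera in the world. Camera axes: x right, y down, z forward; pixel columns grow to the right and rows downward; lengths in m; the calibration is good to about 2 mm. A picture is of the moment at which its call begins.
- sign_off(): hands the job in; it is judged then, once.
The state is a dict: "time_s": time; "q": joint angles; "joint_velocities": joint speeds; "tau": joint torques, N m; "ee_pos": TCP position; "orientation": TCP orientation; "force": force on the tool from outside, world axes, zero at the start; "moment": the same for the moment, N m; "finger_gap": finger opening in m; "gripper_force": force on a finger pad.
Only numpy, scipy, OpenCV 4.12 (cv2) and the standard library are available. Lean on these libraries where they do the work, as an engineer would, in place of code of your own. Each camera call takes 0.05 s, during which the arm holds its last target. There are 200 camera calls.

TASK

Tidy up after mixing an ointment: pick up the spatula from the marble slab, dip its blade straight down the leaning steel cup, in line with the cup, until the tip is within about 2 cm of the bottom, and hold it there for at least a second without pressing hard on the cup. Then lay the spatula down gently, right way up and level, across both forks of the spatula rest with the middle of the spatula's weight (the front part of the handle) midway between the forks, and let go. Leave everything else where it stands.

Things in the scene. Friction and masses are not known exactly. Their poses are not given: they have to be found in the camera images.
- spatula: spatula, 210 mm long, 50 to 100 g, flat on the slab, blade roughly towards the robot. Black bar handle 120 long, 14 wide, 16 high; steel blade 90 long, 18 wide (last 19 mm: 11), 3 thick, flush with the handle's underside. Origin: on the underside below the centre of mass; handle x = -85 to 35 mm, blade 35 to 125. x points to the tip, z up out of its top. Grip across the handle at the origin
- spatula_tip (a point): the tip of the spatula's blade, 125 mm ahead of its origin; axes as the spatula's
- cup: plain steel cup, fixed on a stand, leaning 50 degrees from vertical, its mouth looking up and away from the robot. Outside 62 mm across, 84 long; inside 56 across, 80 deep. Origin: outside centre of its bottom, 46 mm above the table. z runs along its axis out of the mouth, y is horizontal, x points to its low side. Dry and empty; cannot move
- cup_floor (a point): centre of the cup's inner bottom; axes as the cup's
- cup_rim (a point): centre of the cup's mouth, 80 mm from the inner bottom; axes as the cup's; 100 mm above the table
- slab: fixed white marble ointment slab, 220 x 140 mm (x, y), 12 mm thick; origin at the centre of its underside on the table, z up
- rest: fixed spatula rest: grey base 130 x 80 mm, 8 thick, with two upright aluminium forks, 6 thick, at x = -50 and +50 mm. Each fork is an open-topped trough, its floor 50 mm above the table and 28 wide, flaring to 50 wide at its top, 74 above the table. Origin on the table below the middle; the tool lies along x through both forks, blade either way; z up
- rest_seat (a point): midway between the forks at the height of their floors, 50 mm above the table: where the laid spatula's origin belongs; axes as the rest's
- beaker: bystander: upright open steel cup, 68 mm across, 75 mm high; origin at the centre of its underside
- bottle: bystander: amber bottle, 48 mm across, 90 mm high; origin at the centre of its underside
- jar: bystander: small white lidded jar, 54 mm across, 45 mm high; origin at the centre of its underside
- mortar: bystander: white ceramic mortar, 110 mm across, 60 mm high; origin at the centre of its underside
- carton_a: bystander: white carton 110 x 50 x 40 mm; origin at the centre of its underside
- carton_b: bystander: brown carton 90 x 60 x 25 mm; origin at the centre of its underside
- basket: bystander: red slatted basket 260 x 170 mm, 85 mm high, at the left; origin at the centre of its underside

How it is judged:
On the way:
1. The held spatula's tip is inside the cup, within 28 mm of its inner bottom, the blade within 0.35 rad of the cup's axis, for 1 s (x of spatula_tip in the frame of cup between -0.028 and 0.028 m and y of spatula_tip in the frame of cup between -0.028 and 0.028 m and z of spatula_tip in the frame of cup between 0 and 0.032 m and angle between the x axis of spatula and the z axis of cup, either way round below 0.35 rad and contact force between the fingers and spatula above 0.3 N), for 1 s.
At the end, for the whole second after the job is handed in: The spatula lies still, released, right way up (within 0.15 rad of level) on the floors of both forks of the rest, its origin within 30 mm along and 18 mm across of the point midway between them and within 6 mm of their height, in line with the rest within 0.25 rad (x of spatula in the frame of rest_seat between -0.03 and 0.03 m and y of spatula in the frame of rest_seat between -0.018 and 0.018 m and z of spatula in the frame of rest_seat between -0.006 and 0.006 m and angle between spatula's own z axis and vertical below 0.15 rad and angle between the x axis of spatula and the x axis of rest, either way round below 0.25 rad and linear speed of spatula below 0.02 m/s and contact force between the fingers and spatula below 0.05 N); the robot touches nothing.
It fails at once if the spatula pressed on the cup with more than 20 N (contact force between spatula and cup above 20 N).
It fails at once if the spatula let fall (faster than 0.55 m/s while not held) instead of laid down (contact force between the fingers and spatula below 0.02 N and linear speed of spatula above 0.55 m/s).
It fails at once if a bystander moved by more than 30 mm (distance of any of beaker, bottle, jar, mortar, carton_a, carton_b, basket from where it was at the start of the episode above 0.03 m).
It also fails if it takes over 59 s, if anything falls off the work surface, if the arm or the gripper's body presses on something with over 40 N, if the wrist force passes 120 N, or if a joint passes its speed limit or range.

## Working session

There is one attempt and no reset: what is moved stays moved. The work goes in short steps, Python scripts to look and compute and a tool call to move; the robot and the scene stay as the last step left them, time stands still between calls to the robot, and variables do not carry over. Pictures are saved under pics/ and viewed, at most 10 in all, crops included, and the job is handed in when it is done.

Besides the shell and the picture viewer there is one more tool, called as a command line: name --argument value ..., lists and objects as JSON in quotes. send_rows: Moves the arm, as the interface text tells. Its arguments: {"type":"object","properties":{"series":{"type":"array","items":{"type":"array"}},"squeeze":{"type":"number"}},"required":["series"]}

```bash
mkdir -p pics
cat > h.py <<'E'
import numpy as np, cv2
from scipy.spatial.transform import Rotation as R
from station import r, vision, sign_off
def cloud(s):
    d=s["range_z"]; v,u=np.indices(d.shape)
    c=np.stack([(u-s["cx"])/s["fx"]*d,(v-s["cy"])/s["fy"]*d,d],-1)
    p=c@R.from_quat(s["orientation"]).as_matrix().T+np.array(s["xyz"])
    p[d<=0]=np.nan
    return p
E
python3 - <<'E'
from h import *
for n in("scene","top"):
    s=vision.snapshot(n); np.savez(n+".npz",**s); cv2.imwrite(f"pics/{n}0.png",s["frame"]); print(n,s["xyz"],s["orientation"],s["fx"])
o=r.observe();print(o,r.hold_point_z)
E
```

```text
scene [ 1.14522332 -0.41154651  1.00744794] [ 0.8543478   0.39269159 -0.14802011 -0.3065505 ] 414.7911573197575
top [0.31344794 0.067293   1.75769527] [ 0.70624907 -0.70516626  0.04022449 -0.04831963] 449.91911857796697
{'time_s': 0.1, 'q': array([-1.19993589e+00,  2.64689833e-01,  1.60522843e+00, -2.92676044e-06,
        1.27373834e+00, -3.69334174e-02]), 'joint_velocities': array([-0.00018154, -0.0005793 , -0.00188014, -0.00129406,  0.00073073,
        0.00048804]), 'tau': array([ 3.64641983e-04, -5.16705251e+01, -3.68590593e+01, -5.61398190e-05,
        6.28054302e-03,  3.64888160e-05]), 'ee_pos': array([ 0.26742941, -0.61903584,  0.23008332]), 'orientation': array([ 9.79284330e-01,  2.02487373e-01, -1.72881725e-04, -1.01738939e-03]), 'force': array([-0.8560739 ,  0.50247489, -0.15345125]), 'moment': array([ 0.00790026, -0.00138556, -0.00376057]), 'gripper_force': 0.0, 'finger_gap': 0.08534197584660289} 0.0187
```

View pics/top0.png

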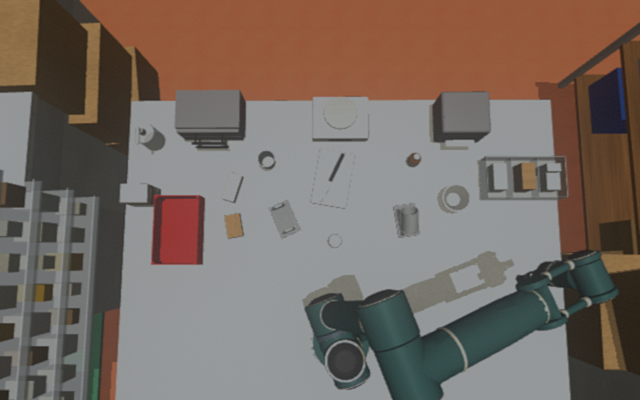

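View pics/scene0.png

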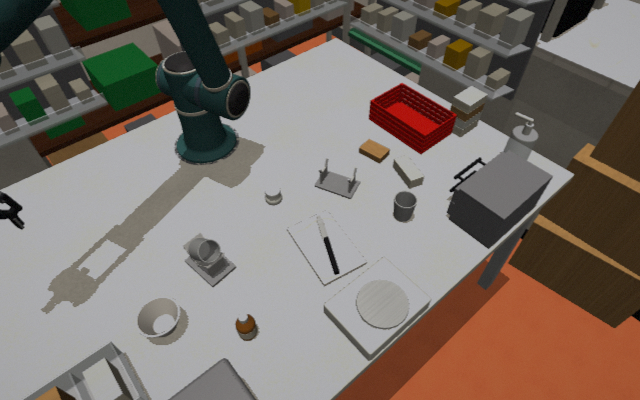

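The top view shows the spatula with its handle at (336,167) and its tip near (325,195), the leaning cup at (408,220), the rest at (285,218), and the jar at (335,240). The scene view shows the cup mouth at (205,250), the rest forks at (324,170) and (352,175), and the handle at (330,255).

```bash
cat > m.py <<'E'
from h import *
def fit2(p):
    (c,sz,a)=cv2.minAreaRect((p[:,:2]*1000).astype(np.float32)); return np.round(c,1),np.round(sz,1),round(a,1)
for n,boxes in (("top",dict(spat=(310,148,360,210),cup=(390,200,425,242),rest=(265,198,305,242))),("scene",dict(spat=(285,205,370,285),cup=(175,228,240,288),rest=(308,150,368,202)))):
    s=dict(np.load(n+".npz")); P=cloud(s); g=s["frame"].max(2)
    for k,(a,b,c,d) in boxes.items():
        p=P[b:d,a:c].reshape(-1,3); gg=g[b:d,a:c].ravel()
        ok=np.isfinite(p[:,0]); p=p[ok]; gg=gg[ok]
        if k=="spat":
            m=(gg<60); q=p[m]; print(n,k,m.sum(),"z",np.percentile(q[:,2],[5,50,95]),fit2(q))
            w=p[(p[:,2]>.006)]; print("  slab",fit2(w),np.median(w[:,2]))
        else:
            for lo,hi in ((.004,.014),(.03,.2),(.04,.06),(.065,.2),(.11,.2)):
                q=p[(p[:,2]>lo)&(p[:,2]<hi)]
                if len(q)>4: print(n,k,lo,hi,len(q),fit2(q),np.round(q.mean(0),4),"zmax",q[:,2].max().round(4))
    for k,(a,b,c,d) in boxes.items():
        im=cv2.resize(s["frame"][b-5:d+5,a-5:c+5],(260,260),interpolation=cv2.INTER_CUBIC); boxes[k]=im
    cv2.imwrite(f"c_{n}.png",np.hstack(list(boxes.values())))
cv2.imwrite("pics/crops.png",np.vstack([cv2.imread("c_top.png"),cv2.imread("c_scene.png")]))
E
python3 m.py
```

```text
top spat 1 z [0.01859525 0.01859525 0.01859525] (array([713.5,  -7.8]), array([0., 0.]), 0.0)
  slab (array([622.4,  21.1]), array([244. , 194.8]), 0.1) 0.012154319008436887
top cup 0.004 0.014 293 (array([ 457.1, -260.3]), array([133.6, 161.6]), 88.9) [ 0.4581 -0.2495  0.0079] zmax 0.014
top cup 0.03 0.2 491 (array([ 452., -256.]), array([107.7,  62.4]), 7.9) [ 0.4509 -0.2532  0.0833] zmax 0.1257
top cup 0.04 0.06 31 (array([ 447.3, -254.8]), array([78.4, 58.5]), 13.9) [ 0.4614 -0.2495  0.0536] zmax 0.0598
top cup 0.065 0.2 413 (array([ 452., -256.]), array([107.7,  62.4]), 7.9) [ 0.4504 -0.2538  0.0884] zmax 0.1257
top cup 0.11 0.2 54 (array([ 462.8, -252.6]), array([27.5, 50.7]), 3.8) [ 0.463  -0.2525  0.1158] zmax 0.1257
top rest 0.004 0.014 571 (array([459.8, 217.6]), array([168.7, 152.9]), 0.1) [0.4608 0.2185 0.0077] zmax 0.0139
top rest 0.03 0.2 68 (array([462.3, 219.8]), array([106.9,  57.3]), 24.2) [0.4646 0.2207 0.0542] zmax 0.0775
top rest 0.04 0.06 43 (array([462.2, 220. ]), array([106.8,  40.8]), 24.6) [0.4636 0.2194 0.0505] zmax 0.0598
top rest 0.065 0.2 17 (array([461.
[... 585 characters left out ...]
538  0.0491] zmax 0.0598
scene cup 0.065 0.2 485 (array([ 454.8, -258. ]), array([109.3,  62.1]), 9.3) [ 0.462  -0.2589  0.0854] zmax 0.1253
scene cup 0.11 0.2 56 (array([ 469.6, -253.6]), array([27.4, 55.2]), 2.4) [ 0.4709 -0.2582  0.1171] zmax 0.1253
scene rest 0.004 0.014 732 (array([436.8, 249.9]), array([203.6, 236.1]), 49.1) [0.4628 0.2233 0.008 ] zmax 0.014
scene rest 0.03 0.2 145 (array([467. , 218.6]), array([108. ,  57.1]), 23.9) [0.4644 0.2179 0.0516] zmax 0.078
scene rest 0.04 0.06 81 (array([467.1, 218.5]), array([108.1,  46.2]), 23.4) [0.4651 0.2183 0.0494] zmax 0.0596
scene rest 0.065 0.2 30 (array([467.5, 218. ]), array([107.5,  57. ]), 23.1) [0.4722 0.224  0.0705] zmax 0.078
```

View pics/crops.png

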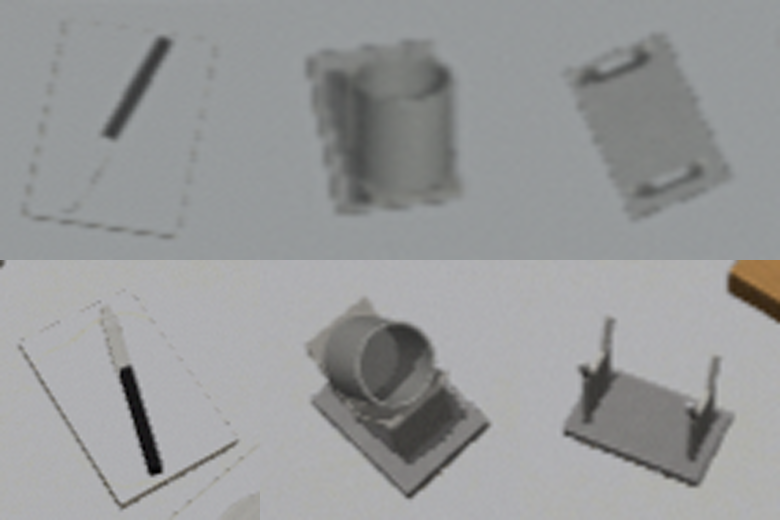

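The crops show the cup mouth facing +x and slightly +y, with the rest yawed about +24° and the blade pointing towards the robot. The estimates:
- **Spatula:** origin ≈ (0.648, 0.023), x axis at yaw 154°.
- **Cup:** yaw ≈ 8.5°.
- **Rest:** (0.465, 0.219).

First I turn the tool, then move it above the spatula.

send_rows --series '[[[0, 0, 0], [0, 0, 0.095], -1], [[0, 0, 0], [0, 0, 0.095], -1], [[0, 0, 0], [0, 0, 0.095], -1], [[0, 0, 0], [0, 0, 0.095], -1], [[0, 0, 0], [0, 0, 0.095], -1], [[0, 0, 0], [0, 0, 0.095], -1], [[0, 0, 0], [0, 0, 0.095], -1], [[0, 0, 0], [0, 0, 0.095], -1], [[0, 0, 0], [0, 0, 0.095], -1]]' --squeeze 60

```text
time_s: 1.0
ee_pos: [0.2675, -0.6192, 0.2305]
orientation: [0.975, -0.224, -0.0, -0.001]
force: [-0.0, 0.3, -0.1]
finger_gap: 0.0851
gripper_force: 0.0
```

send_rows --series '[[[0.003, -0.037, 0.001], [0, 0, 0], -1], [[0.003, -0.037, 0.001], [0, 0, 0], -1], [[0.003, -0.037, 0.001], [0, 0, 0], -1], [[0.003, -0.037, 0.001], [0, 0, 0], -1], [[0.003, -0.037, 0.001], [0, 0, 0], -1], [[0.003, -0.037, 0.001], [0, 0, 0], -1], [[0.003, -0.037, 0.001], [0, 0, 0], -1], [[0.003, -0.037, 0.001], [0, 0, 0], -1], [[0.003, -0.037, 0.001], [0, 0, 0], -1], [[0.003, -0.037, 0.001], [0, 0, 0], -1], [[0.003, -0.037, 0.001], [0, 0, 0], -1], [[0.003, -0.037, 0.001], [0, 0, 0], -1], [[0.003, -0.037, 0.001], [0, 0, 0], -1], [[0.003, -0.037, 0.001], [0, 0, 0], -1], [[0.003, -0.037, 0.001], [0, 0, 0], -1], [[0.003, -0.037, 0.001], [0, 0, 0], -1], [[0.003, -0.037, 0.001], [0, 0, 0], -1], [[0.003, -0.037, 0.001], [0, 0, 0], -1], [[0.003, -0.037, 0.001], [0, 0, 0], -1], [[0, 0, 0], [0, 0, 0], -1]]'

```text
time_s: 3.0
ee_pos: [0.6244, -0.0065, 0.2114]
orientation: [0.976, -0.22, -0.0, -0.001]
force: [-0.5, 0.2, 0.3]
finger_gap: 0.0854
gripper_force: 0.0
```

```bash
cat >> h.py <<'E'
def plan(pos,yaw=None,Rt=None):
    "remaining turn (tool axes) then shift (tool axes after the turn) to reach TCP pos with rotation Rt or tool down at yaw"
    o=r.observe(); R0=R.from_quat(o["orientation"])
    if Rt is None: Rt=R.from_euler("z",yaw)*R.from_euler("x",np.pi)
    w=(R0.inv()*Rt).as_rotvec(); d=Rt.inv().apply(np.array(pos)-o["ee_pos"])
    print("turn",np.round(w,4),"shift",np.round(d,4),"q",np.round(o["q"],2),"t",o["time_s"])
E
python3 - <<'E'
from h import *
s=vision.snapshot("wrist"); P=cloud(s); g=s["frame"].max(2)
cv2.imwrite("pics/wrist1.png",s["frame"])
m=(g<70)&(P[...,2]>.015)&(P[...,2]<.04)
n,l,st,ce=cv2.connectedComponentsWithStats(m.astype(np.uint8))
i=1+np.argmax(st[1:,4]); q=P[l==i]; print(st[i],np.percentile(q[:,2],[5,50,95]))
t=q[q[:,2]>.0255]
for a in(q,t): print(len(a),cv2.minAreaRect((a[:,:2]*1000).astype(np.float32)))
print(dir(r))
E
```

```text
[ 265   78   18  125 1783] [0.0228675  0.02724961 0.02858873]
1783 ((667.2503051757812, 14.776708602905273), (13.084634780883789, 122.64409637451172), 64.06755065917969)
1641 ((669.34765625, 13.749509811401367), (13.01733684539795, 117.98294830322266), 64.01868438720703)
['IKError', '__class__', '__delattr__', '__dict__', '__dir__', '__doc__', '__eq__', '__format__', '__ge__', '__getattribute__', '__getstate__', '__gt__', '__hash__', '__init__', '__init_subclass__', '__le__', '__lt__', '__module__', '__ne__', '__new__', '__reduce__', '__reduce_ex__', '__repr__', '__setattr__', '__sizeof__', '__str__', '__subclasshook__', '__weakref__', 'hold_point_z', 'observe']
```

View pics/wrist1.png

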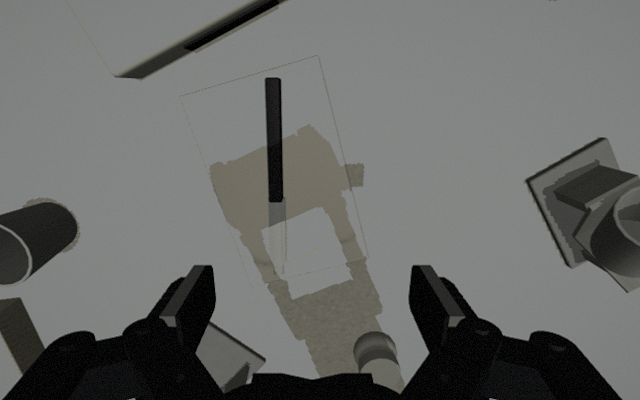

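The wrist view shows the handle from (273,78) to (276,200) with the blade below it, ending at (283,272). The handle centre is (0.669, 0.014), which puts the origin at (0.6465, 0.0248) with the handle line at yaw -26°.

```bash
python3 -c "
from h import *
plan((.6465,.0248,.015),np.radians(-26))"
```

```text
turn [0.0005 0.0013 0.0099] shift [ 0.0062 -0.0401  0.1964] q [-0.05  0.18  1.74  0.    1.22  1.96] t 3.05
```

send_rows --series '[[[0.003, -0.02, 0], [0, 0, 0.01], -1], [[0.003, -0.02, 0], [0, 0, 0], -1], [[0, 0, 0.02], [0, 0, 0], -1], [[0, 0, 0.02], [0, 0, 0], -1], [[0, 0, 0.02], [0, 0, 0], -1], [[0, 0, 0.02], [0, 0, 0], -1], [[0, 0, 0.02], [0, 0, 0], -1], [[0, 0, 0.02], [0, 0, 0], -1], [[0, 0, 0.02], [0, 0, 0], -1], [[0, 0, 0.01], [0, 0, 0], -1], [[0, 0, 0], [0, 0, 0], -1], [[0, 0, 0], [0, 0, 0], -1]]'

```text
time_s: 4.25
ee_pos: [0.6464, 0.0228, 0.0628]
orientation: [0.974, -0.227, 0.0, -0.0]
force: [-0.5, 0.3, 0.9]
finger_gap: 0.0853
gripper_force: 0.0
```

```bash
python3 -c "
from h import *
plan((.6465,.0248,.015),np.radians(-26))
s=vision.snapshot('wrist'); P=cloud(s); g=s['frame'].max(2)
m=(g<70)&(P[...,2]>.024)&(P[...,2]<.032)
n,l,st,ce=cv2.connectedComponentsWithStats(m.astype(np.uint8))
i=1+np.argmax(st[1:,4]); q=P[l==i]; print(st[i],cv2.minAreaRect((q[:,:2]*1000).astype(np.float32)))
cv2.imwrite('pics/wrist2.png',s['frame'])"
```

```text
turn [-0.0002 -0.0004 -0.0036] shift [-0.0008 -0.0019  0.0478] q [-0.    0.36  1.81 -0.    0.97  2.02] t 4.25
[ 294   83   27  208 5168] ((669.5867309570312, 14.173267364501953), (14.000648498535156, 119.30973815917969), 64.26370239257812)
```

send_rows --series '[[[0, -0.002, 0.0075], [0, 0, 0], -1], [[0, 0, 0.01], [0, 0, 0], -1], [[0, 0, 0.01], [0, 0, 0], -1], [[0, 0, 0.01], [0, 0, 0], -1], [[0, 0, 0.01], [0, 0, 0], -1], [[0, 0, 0], [0, 0, 0], -1], [[0, 0, 0], [0, 0, 0], 1], [[0, 0, 0], [0, 0, 0], 1], [[0, 0, 0], [0, 0, 0], 1], [[0, 0, 0], [0, 0, 0], 1], [[0, 0, 0], [0, 0, 0], 1], [[0, 0, 0], [0, 0, 0], 1], [[0, 0, 0], [0, 0, 0], 1], [[0, 0, 0], [0, 0, 0], 1], [[0, 0, 0], [0, 0, 0], 1], [[0, 0, 0], [0, 0, 0], 1]]' --squeeze 60

```text
time_s: 5.9
ee_pos: [0.6475, 0.0247, 0.0155]
orientation: [0.974, -0.227, 0.001, -0.0]
force: [-0.7, -0.3, 5.6]
finger_gap: 0.012
gripper_force: 63.1
```

send_rows --series '[[[0, 0, -0.01], [0, 0, 0], 1], [[0, 0, -0.015], [0, 0, 0], 1], [[0, 0, -0.025], [0, 0, 0], 1], [[0, 0, -0.03], [0, 0, 0], 1], [[0, 0, -0.03], [0, 0, 0], 1], [[0, 0, -0.03], [0, 0, 0], 1], [[0, 0, -0.03], [0, 0, 0], 1], [[0, 0, -0.03], [0, 0, 0], 1], [[0, 0, -0.03], [0, 0, 0], 1], [[0, 0, -0.02], [0, 0, 0], 1], [[0, 0, 0], [0, 0, 0], 1]]'

```text
time_s: 7.0
ee_pos: [0.649, 0.0247, 0.2703]
orientation: [0.974, -0.227, 0.004, -0.001]
force: [0.4, 0.6, 0.3]
finger_gap: 0.0123
gripper_force: 62.5
```

```bash
cat >> h.py <<'E'
psi=np.radians(8.7); S,C=np.sin(np.radians(50)),np.cos(np.radians(50))
zc=np.array([S*np.cos(psi),S*np.sin(psi),C]); zt=np.array([C*np.cos(psi),C*np.sin(psi),-S])
Rc=R.from_matrix(np.stack([zc,np.cross(zt,zc),zt],1))
h=np.array([np.cos(psi),np.sin(psi),0])
cup=np.array([.4535,-.257,.046])-.0322*h
floor=cup+.004*zc
def tcp_cup(s): return floor+(s+.125)*zc-.002*zt
E
python3 - <<'E'
from h import *
plan((.626,-.1,.32),np.radians(8.7))
plan(tcp_cup(.14),Rt=Rc); print(tcp_cup(.14),tcp_cup(.015))
s=vision.snapshot("wrist"); cv2.imwrite("pics/wrist3.png",s["frame"])
E
```

```text
turn [-0.0013 -0.0084 -0.609 ] shift [-0.0416  0.1198 -0.0497] q [-0.    0.19  1.62  0.    1.32  2.03] t 7.0
turn [ 0.2111  0.6677 -0.584 ] shift [-0.0805  0.2489 -0.0025] q [-0.    0.19  1.62  0.    1.32  2.03] t 7.0
[ 0.62409465 -0.23089535  0.22044196] [ 0.52944087 -0.24537941  0.1400935 ]
```

View pics/wrist3.png

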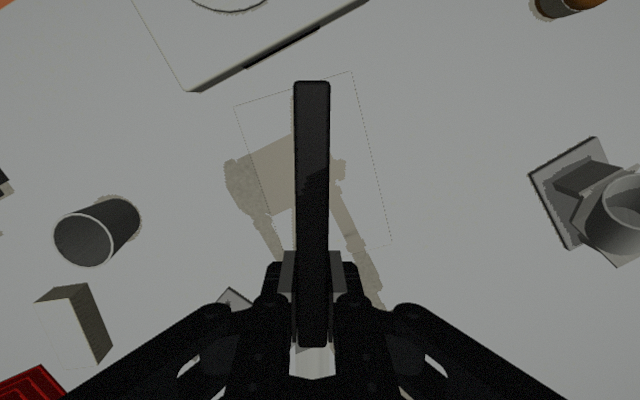

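The handle runs from (312,82) to (312,345), straight and centred between the fingers. Next I tilt it and move to the cup's axis.

send_rows --series '[[[0, 0, 0], [0.0264, 0.0835, -0.073], 1], [[0, 0, 0], [0.0264, 0.0835, -0.073], 1], [[0, 0, 0], [0.0264, 0.0835, -0.073], 1], [[0, 0, 0], [0.0264, 0.0835, -0.073], 1], [[0, 0, 0], [0.0264, 0.0835, -0.073], 1], [[0, 0, 0], [0.0264, 0.0835, -0.073], 1], [[0, 0, 0], [0.0264, 0.0835, -0.073], 1], [[0, 0, 0], [0.0264, 0.0835, -0.073], 1], [[0, 0, 0], [0, 0, 0], 1]]'

```text
time_s: 7.95
ee_pos: [0.6421, 0.0244, 0.2583]
orientation: [0.94, 0.07, 0.333, -0.027]
force: [-0.7, -0.3, -1.7]
finger_gap: 0.0123
gripper_force: 62.5
```

send_rows --series '[[[-0.008, 0.025, 0], [0, 0, 0], 1], [[-0.008, 0.025, 0], [0, 0, 0], 1], [[-0.008, 0.025, 0], [0, 0, 0], 1], [[-0.008, 0.025, 0], [0, 0, 0], 1], [[-0.008, 0.025, 0], [0, 0, 0], 1], [[-0.008, 0.025, 0], [0, 0, 0], 1], [[-0.008, 0.025, 0], [0, 0, 0], 1], [[-0.008, 0.025, 0], [0, 0, 0], 1], [[-0.008, 0.025, 0], [0, 0, 0], 1], [[-0.008, 0.025, 0], [0, 0, 0], 1], [[0, 0, 0], [0, 0, 0], 1], [[0, 0, 0], [0, 0, 0], 1]]'

```text
time_s: 9.15
ee_pos: [0.6235, -0.2318, 0.2124]
orientation: [0.939, 0.07, 0.336, -0.027]
force: [0.4, 1.1, -1.6]
finger_gap: 0.0121
gripper_force: 62.5
```

Run:
```python
from h import *
plan(tcp_cup(.14),Rt=Rc)
s=vision.snapshot("scene"); np.savez("scene2.npz",**s); P=cloud(s)
im=s["frame"][150:330,120:360]; cv2.imwrite("pics/s2.png",cv2.resize(im,(800,600),interpolation=cv2.INTER_CUBIC))
w=vision.snapshot("wrist"); Q=cloud(w); o=r.observe(); Rt=R.from_quat(o["orientation"])
L=Rt.inv().apply((Q-o["ee_pos"]).reshape(-1,3)).reshape(Q.shape)
m=(w["frame"].max(2)<75)&(abs(L[...,1])<.012)&(L[...,0]>.02)&(L[...,0]<.1)&(abs(L[...,2])<.03)
p=L[m]; print(len(p)); t=p[p[:,2]<np.percentile(p[:,2],60)]
print("handle top z vs x",np.polyfit(p[:,0],p[:,2],1),"y vs x",np.polyfit(p[:,0],p[:,1],1),p[:,0].max())
```

```text
turn [-0.0025  0.0106 -0.0042] shift [ 0.0057 -0.0008 -0.0057] q [-0.63 -0.01  2.1   0.79  0.69  0.26] t 9.15
5461
handle top z vs x [ 0.00143578 -0.01127519] y vs x [-0.00072536  0.00083111] 0.08325548522546965
```

View pics/s2.png

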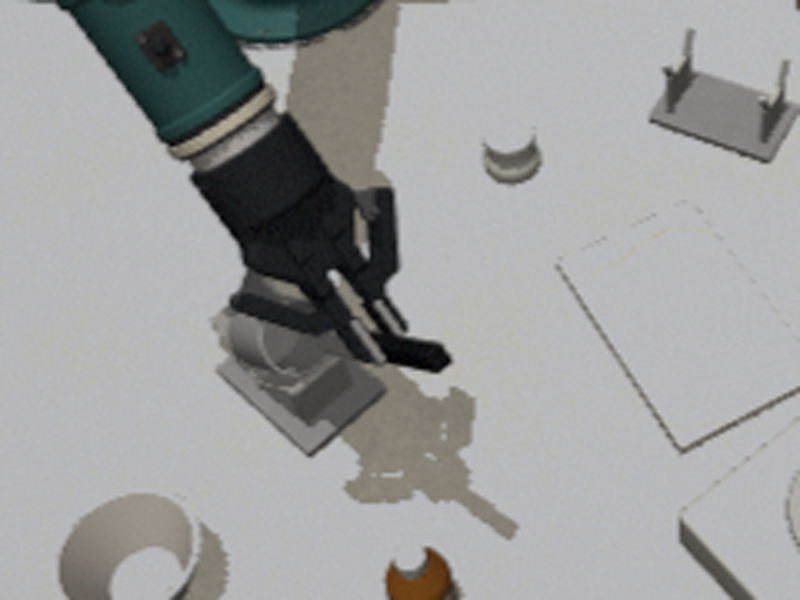

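The picture shows the spatula held in line with the cup, handle end at (445,360) and blade pointing towards the mouth near (270,340). The grasp is straight, with the underside 4.7 mm ahead of the TCP. I now correct the small pose error and go in.

send_rows --series '[[[0.0035, -0.0005, -0.0035], [-0.002, 0.01, -0.004], 1], [[0.0035, -0.0005, -0.0035], [0, 0, 0], 1], [[0, 0, 0], [0, 0, 0], 1], [[-0.01, 0, 0], [0, 0, 0], 1], [[-0.01, 0, 0], [0, 0, 0], 1], [[-0.01, 0, 0], [0, 0, 0], 1], [[-0.01, 0, 0], [0, 0, 0], 1], [[-0.01, 0, 0], [0, 0, 0], 1], [[0, 0, 0], [0, 0, 0], 1], [[0, 0, 0], [0, 0, 0], 1]]'

```text
time_s: 10.25
ee_pos: [0.5863, -0.2367, 0.1909]
orientation: [0.937, 0.072, 0.342, -0.025]
force: [0.1, 0.5, -1.1]
finger_gap: 0.012
gripper_force: 62.4
```

```bash
sed -i 's/return floor+(s+.125)\*zc-.002\*zt/return floor+(s+.1265)*zc-.0032*zt/' h.py
python3 - <<'E'
from h import *
plan(tcp_cup(.012),Rt=Rc)
# rim check on the first scene cloud: points in cup frame
P=cloud(dict(np.load("scene.npz")))[228:288,175:240].reshape(-1,3); P=P[P[:,2]>.03]
B=np.stack([-zt*np.array([-1,-1,-1]),np.cross(zc,zt),zc],1)
L=(P-cup)@B; m=(L[:,2]>.078)&(L[:,2]<.09); q=L[m]; print(len(q),cv2.minEnclosingCircle((q[:,:2]*1000).astype(np.float32)),np.percentile(L[:,2],[50,99]))
f=L[(np.hypot(L[:,0],L[:,1])<.02)&(L[:,2]<.05)]; print("floor z",len(f),np.median(f[:,2]) if len(f) else 0)
w=L[(L[:,2]>.02)&(L[:,2]<.07)]; print("wall y range",np.percentile(w[:,1],[.5,99.5]),"x",np.percentile(w[:,0],[.5,99.5]))
E
```

```text
turn [ 0.0012 -0.0018  0.0022] shift [-0.0782 -0.0001  0.0007] q [-0.69 -0.04  2.18  0.86  0.69  0.13] t 10.25
146 ((9.897096633911133, -0.5714884996414185), 39.014591217041016) [0.05070079 0.08932131]
floor z 65 0.007870185862831797
wall y range [-0.03144615  0.02782459] x [-0.02871593  0.06270874]
```

send_rows --series '[[[-0.01, 0, 0], [0, 0, 0], 1], [[-0.01, 0, 0], [0, 0, 0], 1], [[-0.01, 0, 0], [0, 0, 0], 1], [[-0.01, 0, 0], [0, 0, 0], 1], [[-0.01, 0, 0], [0, 0, 0], 1], [[-0.005, 0, 0], [0, 0, 0], 1], [[0, 0, 0], [0, 0, 0], 1], [[0, 0, 0], [0, 0, 0], 1]]'

```text
time_s: 11.05
ee_pos: [0.5452, -0.2433, 0.1559]
orientation: [0.937, 0.072, 0.342, -0.025]
force: [-0.9, -0.5, -0.4]
finger_gap: 0.0122
gripper_force: 62.4
```

Run:
```python
from h import *
plan(tcp_cup(.014),Rt=Rc); o=r.observe(); print(o["force"],o["moment"])
s=vision.snapshot("scene"); cv2.imwrite("pics/s3.png",cv2.resize(s["frame"][200:305,150:290],(800,600),interpolation=cv2.INTER_CUBIC))
```

```text
turn [ 0.0014 -0.0023  0.0029] shift [-0.0218 -0.0003  0.0007] q [-0.77 -0.05  2.27  0.94  0.69 -0.03] t 11.05
[-0.86428676 -0.4507984  -0.43804982] [-0.04155247  0.37913962 -0.00350706]
```

View pics/s3.png

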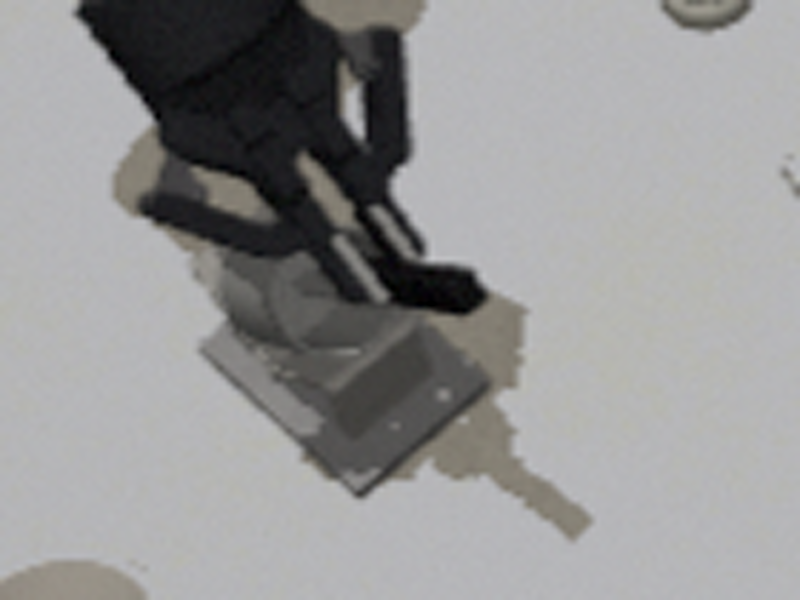

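The cup mouth is at (330,300), and the blade goes in under the fingers at (370,290) with no contact force. I go the last 21 mm and hold.

send_rows --series '[[[-0.006, 0, 0], [0, 0, 0], 1], [[-0.006, 0, 0], [0, 0, 0], 1], [[-0.005, 0, 0], [0, 0, 0], 1], [[-0.004, 0, 0], [0, 0, 0], 1], [[0, 0, 0], [0, 0, 0], 1], [[0, 0, 0], [0, 0, 0], 1], [[0, 0, 0], [0, 0, 0], 1], [[0, 0, 0], [0, 0, 0], 1], [[0, 0, 0], [0, 0, 0], 1], [[0, 0, 0], [0, 0, 0], 1], [[0, 0, 0], [0, 0, 0], 1], [[0, 0, 0], [0, 0, 0], 1], [[0, 0, 0], [0, 0, 0], 1], [[0, 0, 0], [0, 0, 0], 1], [[0, 0, 0], [0, 0, 0], 1], [[0, 0, 0], [0, 0, 0], 1], [[0, 0, 0], [0, 0, 0], 1], [[0, 0, 0], [0, 0, 0], 1], [[0, 0, 0], [0, 0, 0], 1], [[0, 0, 0], [0, 0, 0], 1]]'

```text
time_s: 13.1
ee_pos: [0.5292, -0.2455, 0.1422]
orientation: [0.937, 0.073, 0.342, -0.025]
force: [0.6, 0.3, -0.9]
finger_gap: 0.0122
gripper_force: 62.4
```

Run:
```python
from h import *
plan(tcp_cup(.014),Rt=Rc); o=r.observe(); print(o["force"])
```

```text
turn [ 0.001  -0.002   0.0033] shift [-0.0007 -0.0001  0.0006] q [-0.8  -0.05  2.3   0.97  0.69 -0.09] t 13.1
[ 0.58405726  0.28134755 -0.94541639]
```

Held for over 1.6 s at depth with no force. Now I retract.

send_rows --series '[[[0.008, 0, 0], [0, 0, 0], 1], [[0.012, 0, 0], [0, 0, 0], 1], [[0.015, 0, 0], [0, 0, 0], 1], [[0.02, 0, 0], [0, 0, 0], 1], [[0.02, 0, 0], [0, 0, 0], 1], [[0.02, 0, 0], [0, 0, 0], 1], [[0.02, 0, 0], [0, 0, 0], 1], [[0.02, 0, 0], [0, 0, 0], 1], [[0.01, 0, 0], [0, 0, 0], 1], [[0, 0, 0], [0, 0, 0], 1]]'

```text
time_s: 14.1
ee_pos: [0.6403, -0.2283, 0.2376]
orientation: [0.936, 0.073, 0.343, -0.024]
force: [-0.0, -0.9, -0.4]
finger_gap: 0.0123
gripper_force: 62.4
```

```bash
cat >> h.py <<'E'
yr=np.radians(23.8); xr=np.array([np.cos(yr),np.sin(yr),0]); yt=np.array([np.sin(yr),-np.cos(yr),0])
def tcp_rest(dz): return np.array([.4646,.2192,.05])+.0015*xr-.0008*yt+np.array([0,0,.0047+dz])
E
python3 - <<'E'
from h import *
plan(tcp_rest(.19),yr)
E
```

```text
turn [ 0.0961 -0.6976 -0.2481] shift [ 0.0213 -0.4811 -0.0071] q [-0.61 -0.02  2.07  0.76  0.7   0.3 ] t 14.1
```

send_rows --series '[[[0, 0, 0], [0.012, -0.0872, -0.031], 1], [[0, 0, 0], [0.012, -0.0872, -0.031], 1], [[0, 0, 0], [0.012, -0.0872, -0.031], 1], [[0, 0, 0], [0.012, -0.0872, -0.031], 1], [[0, 0, 0], [0.012, -0.0872, -0.031], 1], [[0, 0, 0], [0.012, -0.0872, -0.031], 1], [[0, 0, 0], [0.012, -0.0872, -0.031], 1], [[0, 0, 0], [0.012, -0.0872, -0.031], 1], [[0, 0, 0], [0, 0, 0], 1], [[0, 0, 0], [0, 0, 0], 1]]'

```text
time_s: 15.1
ee_pos: [0.6383, -0.2279, 0.2342]
orientation: [0.979, 0.206, -0.001, -0.002]
force: [0.4, -0.6, -1.3]
finger_gap: 0.0117
gripper_force: 62.4
```

send_rows --series '[[[0.001, -0.025, 0], [0, 0, 0], 1], [[0.001, -0.025, 0], [0, 0, 0], 1], [[0.001, -0.025, 0], [0, 0, 0], 1], [[0.001, -0.025, 0], [0, 0, 0], 1], [[0.001, -0.025, 0], [0, 0, 0], 1], [[0.001, -0.025, 0], [0, 0, 0], 1], [[0.001, -0.025, 0], [0, 0, 0], 1], [[0.001, -0.025, 0], [0, 0, 0], 1], [[0.001, -0.025, 0], [0, 0, 0], 1], [[0.001, -0.025, 0], [0, 0, 0], 1], [[0.001, -0.025, 0], [0, 0, 0], 1], [[0.001, -0.025, 0], [0, 0, 0], 1], [[0.001, -0.025, 0], [0, 0, 0], 1], [[0.001, -0.025, 0], [0, 0, 0], 1], [[0.001, -0.025, 0], [0, 0, 0], 1], [[0.001, -0.025, 0], [0, 0, 0], 1], [[0.001, -0.025, 0], [0, 0, 0], 1], [[0.001, -0.025, 0], [0, 0, 0], 1], [[0.001, -0.025, 0], [0, 0, 0], 1], [[0, 0, 0], [0, 0, 0], 1]]'

```text
time_s: 17.1
ee_pos: [0.4631, 0.2154, 0.2364]
orientation: [0.979, 0.206, -0.001, -0.002]
force: [0.2, -1.0, -0.4]
finger_gap: 0.0124
gripper_force: 62.4
```

Run:
```python
from h import *
plan(tcp_rest(.0),yr)
w=vision.snapshot("wrist"); Q=cloud(w); o=r.observe(); Rt=R.from_quat(o["orientation"])
L=Rt.inv().apply((Q-o["ee_pos"]).reshape(-1,3)).reshape(Q.shape)
m=(w["frame"].max(2)<75)&(abs(L[...,1])<.012)&(L[...,0]>.02)&(L[...,0]<.1)&(abs(L[...,2])<.03)
p=L[m]; print("handle",np.polyfit(p[:,0],p[:,2],1),np.polyfit(p[:,0],p[:,1],1),p[:,0].max())
p=Q[(Q[...,2]>.035)&(Q[...,2]<.08)&(np.hypot(Q[...,0]-.465,Q[...,1]-.219)<.09)]
print("forks seen",len(p),cv2.minAreaRect((p[:,:2]*1000).astype(np.float32)))
```

```text
turn [-0.0044  0.0009 -0.    ] shift [ 0.0044 -0.0037  0.1817] q [ 0.38 -0.05  1.94  0.    1.25  1.54] t 17.1
handle [ 0.00099457 -0.01178742] [-0.0037953  -0.00062733] 0.08422410865903503
forks seen 533 ((466.85870361328125, 218.47622680664062), (106.5494384765625, 59.62807083129883), 23.69110870361328)
```

send_rows --series '[[[0.0027, -0.0015, 0], [-0.004, 0, 0], 1], [[0.0027, -0.0015, 0], [0, 0, 0], 1], [[0, 0, 0.02], [0, 0, 0], 1], [[0, 0, 0.02], [0, 0, 0], 1], [[0, 0, 0.02], [0, 0, 0], 1], [[0, 0, 0.02], [0, 0, 0], 1], [[0, 0, 0.02], [0, 0, 0], 1], [[0, 0, 0.02], [0, 0, 0], 1], [[0, 0, 0.02], [0, 0, 0], 1], [[0, 0, 0.01], [0, 0, 0], 1], [[0, 0, 0.01], [0, 0, 0], 1], [[0, 0, 0.01], [0, 0, 0], 1], [[0, 0, 0.005], [0, 0, 0], 1], [[0, 0, 0], [0, 0, 0], 1], [[0, 0, 0], [0, 0, 0], 1]]'

```text
time_s: 18.65
ee_pos: [0.469, 0.2189, 0.0622]
orientation: [0.979, 0.206, -0.0, 0.001]
force: [-0.4, -0.2, -0.6]
finger_gap: 0.0121
gripper_force: 62.4
```

Run:
```python
from h import *
plan(tcp_rest(.0),yr); print(r.observe()["force"])
s=vision.snapshot("scene"); cv2.imwrite("pics/s4.png",cv2.resize(s["frame"][100:220,270:430],(800,600),interpolation=cv2.INTER_CUBIC))
```

```text
turn [ 0.0017  0.0008 -0.0012] shift [-0.0024 -0.0028  0.0075] q [ 0.39  0.14  2.09 -0.    0.91  1.55] t 18.65
[-0.38478779 -0.160619   -0.5842354 ]
```

View pics/s4.png

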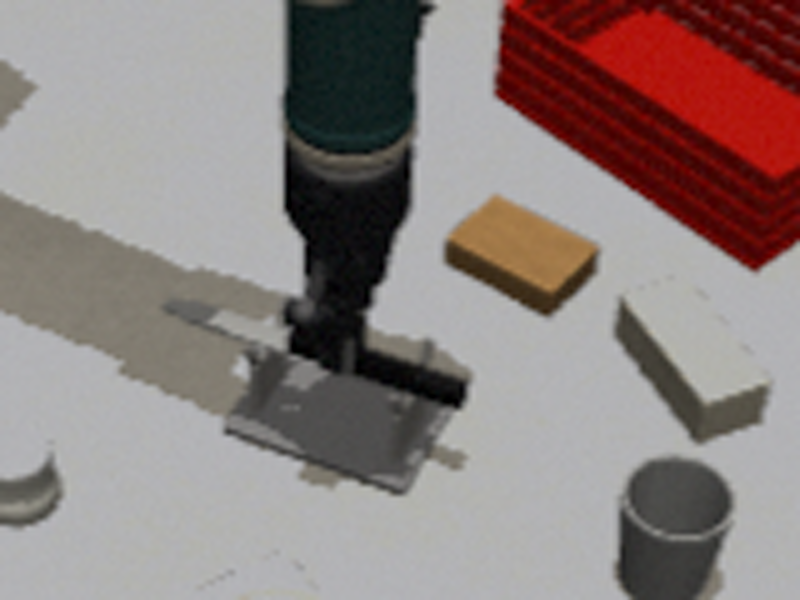

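The spatula lies across the forks, blade tip at (170,305) and handle end at (465,385), level and about 7 mm above the floors. I lower it slowly.

send_rows --series '[[[-0.001, -0.002, 0], [0, 0, 0], 1], [[0, 0, 0.002], [0, 0, 0], 1], [[0, 0, 0.002], [0, 0, 0], 1], [[0, 0, 0.002], [0, 0, 0], 1], [[0, 0, 0.001], [0, 0, 0], 1], [[0, 0, 0], [0, 0, 0], 1], [[0, 0, 0], [0, 0, 0], 1], [[0, 0, 0], [0, 0, 0], 1]]'

```text
time_s: 19.5
ee_pos: [0.467, 0.2202, 0.0548]
orientation: [0.979, 0.206, -0.001, 0.001]
force: [0.4, 0.6, -0.5]
finger_gap: 0.0124
gripper_force: 62.4
```

send_rows --series '[[[0, 0, 0.001], [0, 0, 0], 1], [[0, 0, 0], [0, 0, 0], 1], [[0, 0, 0], [0, 0, 0], 1]]'

```text
time_s: 19.8
ee_pos: [0.4669, 0.2201, 0.0537]
orientation: [0.979, 0.206, -0.001, 0.001]
force: [-0.5, -0.1, 0.3]
finger_gap: 0.012
gripper_force: 62.4
```

send_rows --series '[[[0, 0, 0.001], [0, 0, 0], 1], [[0, 0, 0], [0, 0, 0], 1], [[0, 0, 0], [0, 0, 0], 1]]'

```text
time_s: 20.1
ee_pos: [0.467, 0.2202, 0.0535]
orientation: [0.979, 0.206, -0.001, 0.001]
force: [-2.0, -1.2, 5.2]
finger_gap: 0.0117
gripper_force: 63.2
```

Contact at about 5 N, so it is seated. I open gradually, then rise.

send_rows --series '[[[0, 0, 0], [0, 0, 0], 0.7], [[0, 0, 0], [0, 0, 0], 0.6], [[0, 0, 0], [0, 0, 0], 0.5], [[0, 0, 0], [0, 0, 0], 0.3], [[0, 0, 0], [0, 0, 0], 0], [[0, 0, 0], [0, 0, 0], -0.5], [[0, 0, 0], [0, 0, 0], -0.5], [[0, 0, 0], [0, 0, 0], -0.5], [[0, 0, 0], [0, 0, 0], -0.5], [[0, 0, -0.005], [0, 0, 0], -0.5], [[0, 0, -0.01], [0, 0, 0], -0.5], [[0, 0, -0.02], [0, 0, 0], -0.5], [[0, 0, -0.03], [0, 0, 0], -0.5], [[0, 0, -0.03], [0, 0, 0], -0.5], [[0, 0, -0.03], [0, 0, 0], -0.5], [[0, 0, -0.03], [0, 0, 0], -0.5], [[0, 0, 0], [0, 0, 0], -0.5], [[0, 0, 0], [0, 0, 0], -0.5]]'

```text
time_s: 21.9
ee_pos: [0.4677, 0.2208, 0.2095]
orientation: [0.979, 0.206, 0.001, 0.001]
force: [-0.4, 1.1, 0.3]
finger_gap: 0.0637
gripper_force: 0.0
```

Run:
```python
from h import *
w=vision.snapshot("wrist"); Q=cloud(w); g=w["frame"].max(2)
m=(g<75)&(Q[...,2]>.055)&(Q[...,2]<.075)&(np.hypot(Q[...,0]-.465,Q[...,1]-.219)<.13)
n,l,st,ce=cv2.connectedComponentsWithStats(m.astype(np.uint8)); i=1+np.argmax(st[1:,4]); p=Q[l==i]
print(st[i],np.percentile(p[:,2],[5,50,95]),cv2.minAreaRect((p[:,:2]*1000).astype(np.float32)))
s=vision.snapshot("scene"); cv2.imwrite("pics/s5.png",np.vstack([cv2.resize(s["frame"][110:215,280:420],(400,300)),cv2.resize(w["frame"],(400,250))]))
```

```text
[ 303   87   17  138 2212] [0.06387992 0.06522897 0.06644147] ((489.6111145019531, 230.18045043945312), (118.8126220703125, 13.689699172973633), 24.129247665405273)
```

View pics/s5.png

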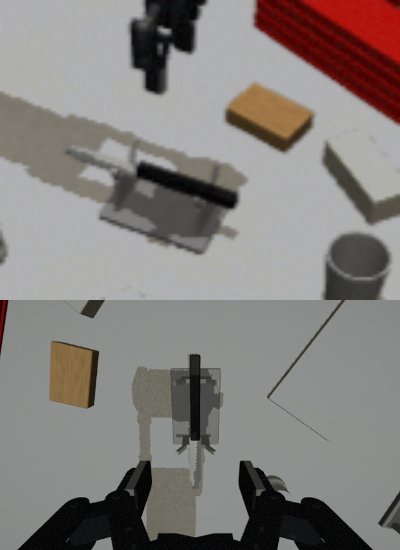

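The spatula lies level in both forks: handle end at (235,200) and blade tip at (68,152) in the upper panel. Its origin is within about 2 mm of the seat, and the gripper is clear.

```bash
python3 -c "
from h import *
print(sign_off())"
```

```text
the job is handed in; nothing more can be done
None
```

I handed the job in at about 22 s on the robot's clock: the spatula was dipped down the leaning cup for over 1.5 s with no contact force measured, then laid level across both forks within about 2 mm of the seat point and released; the judge's result was not shown.

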